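Hold the egg topper on a boiled egg

TASK

Take the boiled egg, the one with a pencil cross on its tip, out of the wire rack and seat it tip up in the coiled-wire egg cup. Then pick up the egg topper, set its bell squarely over the marked tip and hold it there upright, pressing lightly so that the cup's spring gives about half a centimetre, and finish while still holding it like that so that somebody can drop the ball. Neither crack nor drop anything, and leave the other egg and the rest of the breakfast table as they are.

Things in the scene. Friction and masses are not known exactly. Their poses are not given: they have to be found in the camera images.
- egg: The boiled egg, brown, 44 mm thick, 56 mm tall, about 60 g, with a thin dark pencil cross (18 mm across) on its pointed tip. It stands tip up in one of the two outer rings of the rack. Origin: lowest point of its blunt end; z axis runs up to the tip; thickest (44 mm) from 22 to 26 mm above the origin.
- egg_tip (a point): The marked tip of the boiled egg, where the pencil lines cross, 56 mm above the egg's origin along its z axis. The tip end is a ball of radius 19 mm.
- plain_egg: A second egg, same shape and size but without a pencil mark, standing in the rack's other outer ring; it stays there. Origin at its lowest point, z up to the tip.
- egg_rack: Steel wire egg rack, fixed: three rings (29 mm across, wire 4 mm) in a row along its y axis, 50 mm apart, tops 32 mm above the table; feet 24 mm to either side (along x). Origin: on the table under the middle ring, which is empty; outer rings at y = +50 and -50 mm. An egg in a ring has its origin 27 mm above the table; fingers fit on either side of it along the rack's x axis.
- egg_cup: Egg cup of coiled steel wire, fixed to the table: foot ring 52 mm across, narrow waist, and a seat ring on top. Origin: on the table under its middle, z up.
- cup_seat (a point): Centre of the seat ring on top of the coil (ring 31 mm across, wire 4 mm), 40 mm above the table when unloaded; it sinks with the spring. An egg seated in it has its origin 3.5 mm below this point and its tip 52.5 mm above it. The wire is smooth: an egg let go in it settles tip up.
- cup_spring (a joint): How far the seat of the egg cup is pressed down, in m: 0 unloaded, about 0.0006 to 0.001 with the egg alone, 0.012 when the spring is fully compressed. The spring takes 1 N per mm.
- topper: Drop-ball egg topper, standing on its bell, 195 mm tall, 125 g, easily tipped: steel bell 33 mm across and 21 mm tall, rod 6 mm, a 25 mm steel ball sliding loosely on the rod, and a black round handle 16 mm thick, 150 to 195 mm above the bell's rim. Origin: centre of the bell's open rim; z runs up the rod. Seated on an egg, the rim lies 6 mm below the egg's tip.
- mug: White mug with a cork foot, 84 mm across, 92 mm tall; bystander. Origin under its centre.
- yoghurt_jar: Closed yoghurt glass, white with a metal lid, 62 mm across, 68 mm tall; bystander. Origin under its centre.
- goblet: Empty stemmed juice glass, 68 mm across, 137 mm tall; bystander. Origin under its foot.
- salt_shaker: Steel salt shaker, 36 mm across, 67 mm tall, between the mug and the yoghurt jar; bystander. Origin under its centre.
- spoon: Steel spoon, 160 mm long, lying on the table beside the mug; bystander. Origin under its middle.
Mind the look-alikes: they are no part of the job. Leave any blue look-alike of the egg alone.

How it is judged:
By the outcome, as a careful person would: the job done as asked, in the order asked, and still so for the second after the job is handed in, while the arm keeps its last pose, push and grip.
It also fails if it takes over 64 s, if anything falls off the work surface, if the arm or the gripper's body presses on something with over 40 N, if the wrist force passes 120 N, or if a joint passes its speed limit or range.

ROBOT

A 6-joint arm with a two-finger parallel gripper is mounted at the origin on the work surface. World frame = base frame: x ahead of the robot, y to its left, z up, the work surface at z = 0. Lengths are in m, angles in rad, forces in N, time in s.
With the tool pointing down it reaches from about 0.3 to 0.85 m from the base axis. Payload 5.4 kg.
Tool frame: the origin (TCP) lies on the centre line of the jaws, within the pads' length; the fingertips stand 8 mm ahead of it and the grasp point (between the pads) lies 11 mm behind it (nose_length is the distance from the TCP to the fingertips, in m); z points along the fingers, y is the line along which they close (so a half turn about z gives the same grasp; the last joint's range is limited). The gripper opens to 85 mm and grips with 20 to 120 N. Pads are 22 mm wide; open, the fingers measure 114 mm over their backs; the gripper's body (76 mm by 85 mm) begins 54 mm behind the grasp point. The pads swing forward as they close: fully open they stand 13 mm farther back than shut.
Start: joints at [-1.391, 0.158, 1.597, -0, 1.386, -0.21], TCP at [0.218, -0.532, 0.239] pointing down, gripper open.
Joint ranges: [-2.91, 2.91], [-0.94, 2.29], [0.18, 2.7], [-1.29, 4.43], [0.17, 2.64], [-3, 3]. Speed limits (rad/s): [2.57, 2.57, 3.14, 3.14, 3.14, 3.14].

INTERFACE

Orientations are given as a 3x3 rotation matrix whose columns are the frame's x, y, z axes.
In Python, from rig import sense, grab_frame, finish_job, nose_length gives the robot as it stands. The module is installed in compiled form; this text tells all that it offers.
- The arm moves only by the tool move_arm, never from a script. Its arguments are lists of equal length, an entry for each row: "dp": the shift along the tool's x, y, z normalised to -1 to 1, where 1 is 30 mm, a list of three; "dr": the turn, a rotation vector about the tool's x, y, z normalised to -1 to 1, where 1 is 0.12 rad, a list of three. A call has 1 to 5 rows; each row shifts and turns the commanded pose from where the row before left it, along the tool's axes as they then stand; what a row does not reach is not made up. A row lasts 1/10 s, in which the tool goes at most 50 mm and 8.59 degrees, less where a joint would pass 70% of its speed; a pose out of reach is approached as far as the arm can. A call with a number of a shift or a turn outside -1 to 1 is refused whole. A call with a gripper value outside its range is refused whole. "hand" is the finger opening in mm, from 0 to 85.4, set as the call begins (left out, the last holds). The fingers move at their own pace and stop on an object; "force" is the grip in N (left out, the last holds). Time passes only in rows, so rows that do not move let the fingers close. It gives the time, the measured TCP pose, the force, the opening and the grip force at its end, in the units of the state.
- sense(): the state, without advancing time (a new reading comes with each control period).
- grab_frame(name): name is "scene" or "side" or "wrist"; returns a dict with "color" (384x512x3 uint8, blue, green, red), "K" (3x3 intrinsics, pixels), "distortion" ([k1, k2, p1, p2, k3] as OpenCV has them; the pictures are not rectified), "rvec" (rotation vector, rad) and "tvec" (3), from world to camera coordinates, as OpenCV has them. Camera axes: x right, y down, z forward; pixel columns grow to the right and rows downward; lengths in m; the calibration is good to about 2 mm. A picture is of the moment at which its call begins. There is no depth.
- finish_job(): hands the job in; it is judged then, once.
The state is a dict: "time": time; "joint_positions": joint angles; "joint_vel": joint speeds; "effort": joint torques, N m; "position": TCP position; "eef_rot": TCP orientation; "wrist_force": force on the tool from outside, world axes, zero at the start; "moment": the same for the moment, N m; "width": finger opening in m; "grip_force": force on a finger pad.
Only numpy, scipy, OpenCV 4.12 (cv2) and the standard library are available. Lean on these libraries where they do the work, as an engineer would, in place of code of your own. Each camera call takes 0.05 s, during which the arm holds its last target. There are 200 camera calls.

## Working session

There is one attempt and no reset: what is moved stays moved. The work goes in short steps, Python scripts to look and compute and a tool call to move; the robot and the scene stay as the last step left them, time stands still between calls to the robot, and variables do not carry over. Pictures are saved under pics/ and viewed, at most 10 in all, crops included, and the job is handed in when it is done.

Besides the shell and the picture viewer there is one more tool, called in YAML: its name, and indented under it one key for each argument. move_arm: Moves the arm, as the interface text tells. Its arguments: {"type":"object","properties":{"dp":{"type":"array"},"dr":{"type":"array"},"hand":{"type":"number"},"force":{"type":"number"}},"required":["dp","dr"]}

```bash
mkdir -p pics; cat > h.py <<'E'
import numpy as np, cv2
from rig import sense, grab_frame, nose_length
np.set_printoptions(precision=4, suppress=True)
def save(name, fn):
    f=grab_frame(name); cv2.imwrite('pics/'+fn+'.png',f['color'])
    np.savez('pics/'+fn+'.npz',**{k:f[k] for k in f}); return f
def load(fn): return np.load('pics/'+fn+'.npz')
def ray(f,u,v):
    p=cv2.undistortPoints(np.array([[[u,v]]],float),f['K'],f['distortion']).ravel()
    R=cv2.Rodrigues(f['rvec'])[0]; o=-R.T@f['tvec'].ravel(); return o, R.T@np.array([p[0],p[1],1])
def onz(f,u,v,z):
    o,d=ray(f,u,v); return o+d*(z-o[2])/d[2]
def proj(f,P):
    return cv2.projectPoints(np.array(P,float).reshape(-1,1,3),f['rvec'],f['tvec'],f['K'],f['distortion'])[0].reshape(-1,2)
def tri(obs):
    A=np.zeros((3,3));b=np.zeros(3)
    for f,u,v in obs:
        o,d=ray(f,u,v);d/=np.linalg.norm(d);M=np.eye(3)-np.outer(d,d);A+=M;b+=M@o
    return np.linalg.solve(A,b)
E
python3 - <<'E'
from h import *
a=save('scene','a');b=save('side','b')
im=np.hstack([cv2.resize(x['color'],(400,300)) for x in(a,b)])
s=sense();print({k:s[k] for k in('time','position','eef_rot','wrist_force','width','grip_force')},nose_length)
for f in (a,b): print(ray(f,256,192))
E
```

```text
{'time': 0.1, 'position': array([ 0.2184, -0.5313,  0.2384]), 'eef_rot': array([[ 0.925 ,  0.38  , -0.0003],
       [ 0.38  , -0.925 ,  0.0017],
       [ 0.0004, -0.0017, -1.    ]]), 'wrist_force': array([-0.3384, -0.1757, -0.0456]), 'width': 0.08511767645867613, 'grip_force': 0.0} 0.008
(array([ 1.1744, -0.2264,  0.6784]), array([-0.689 ,  0.2164, -0.6918]))
(array([ 0.4396, -0.7215,  0.6658]), array([ 0.1709,  0.747 , -0.6425]))
```

View pics/a.png

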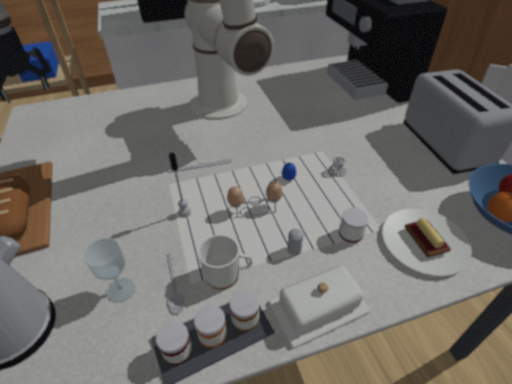

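View pics/b.png

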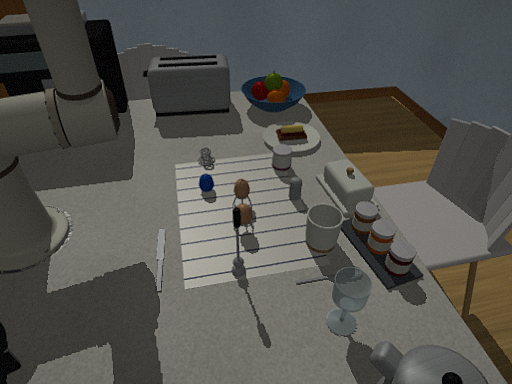

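Scene picture: brown eggs at (236,197) and (274,190), a blue look-alike at (289,172), the coil cup at (337,166), and the topper with its handle at (173,160) and bell at (184,208). Side picture: eggs at (242,188) and (244,214), cup at (206,157), topper bell at (238,266). The marked egg could be confused with any of the three eggs, so I'll check it in a close crop.

```bash
python3 - <<'E'
from h import *
a=load('a')['color'];b=load('b')['color']
c=lambda im,x,y,w,h,W,H:cv2.resize(im[y:y+h,x:x+w],(W,H),interpolation=cv2.INTER_CUBIC)
top=np.hstack([c(a,220,170,75,50,450,300),c(a,315,150,44,38,347,300)])
bot=np.hstack([c(b,212,168,60,75,240,300),c(b,190,140,35,35,300,300),c(b,218,200,40,75,160,300)])
top=cv2.resize(top,(797,300)); bot=cv2.resize(bot,(797,300)) if False else np.pad(bot,((0,0),(0,97),(0,0)))
cv2.imwrite('pics/c.png',np.vstack([top,bot]))
E
```

```text
(no output)
```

View pics/c.png

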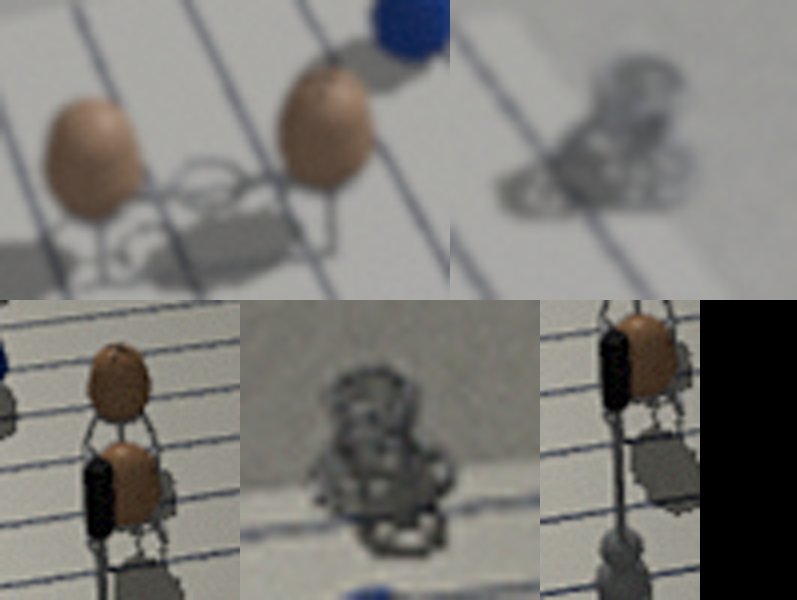

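The right-hand egg (scene (274,190), side (242,188)) carries the dark cross, and the left one is plain. I'll use the right one.

```bash
python3 - <<'E'
from h import *
a=load('a');b=load('b')
for n,p,q in [('egg',(274.3,191.3),(242,189.2)),('plain',(235.6,196.4),(244.6,214.2)),('seat',(339.3,160.8),(205.4,150.7)),('handle',(173.3,161),(236.8,217.3)),('bell',(184,210),(238.3,268)),('blue',(289,172),(206.5,183))]:
    P=tri([(a,*p),(b,*q)]); print(n,P,proj(a,P)-p,proj(b,P)-q)
E
```

```text
egg [0.5673 0.0122 0.054 ] [[-0.3868  0.7556]] [[-0.4375 -0.672 ]]
plain [ 0.555  -0.0869  0.0555] [[-0.4213  0.7585]] [[-0.5049 -0.7159]]
seat [0.493  0.239  0.0402] [[-0.109  0.243]] [[-0.1149 -0.2114]]
handle [ 0.516  -0.2164  0.174 ] [[-0.2449  0.4385]] [[-0.3319 -0.4717]]
bell [ 0.5156 -0.2161  0.0123] [[-0.0555  0.0849]] [[-0.0712 -0.0904]]
blue [0.4788 0.0903 0.0274] [[-0.0942  0.2004]] [[-0.1133 -0.186 ]]
```

move_arm:
  dp:
    - [0, 0, 0]
    - [0, 0, 0]
    - [0, 0, 0]
    - [0, 0, 0]
    - [0, 0, 0]
  dr:
    - [0, 0, -0.88]
    - [0, 0, -0.88]
    - [0, 0, -0.88]
    - [0, 0, -0.88]
    - [0, 0, -0.88]

```text
time: 0.6
position: [0.2184, -0.5315, 0.2387]
eef_rot: [[0.604, 0.797, -0.0], [0.797, -0.604, 0.001], [0.001, -0.001, -1.0]]
wrist_force: [-0.2, 0.6, 0.7]
width: 0.0853
grip_force: 0.0
```

move_arm:
  dp:
    - [0, 0, 0]
    - [0, 0, 0]
    - [0, 0, 0]
    - [0, 0, 0]
    - [0, 0, 0]
  dr:
    - [0, 0, -0.88]
    - [0, 0, -0.88]
    - [0, 0, -0.88]
    - [0, 0, -0.88]
    - [0, 0, -0.88]

```text
time: 1.1
position: [0.2184, -0.5315, 0.2387]
eef_rot: [[0.12, 0.993, -0.0], [0.993, -0.12, 0.001], [0.001, -0.0, -1.0]]
wrist_force: [-0.0, -0.6, 1.8]
width: 0.0851
grip_force: 0.0
```

move_arm:
  dp:
    - [0.775, 0.373, 0.1]
    - [0.775, 0.373, 0.1]
    - [0.775, 0.373, 0.1]
    - [0.775, 0.373, 0.1]
    - [0.775, 0.373, 0.1]
  dr:
    - [0, 0, 0]
    - [0, 0, 0]
    - [0, 0, 0]
    - [0, 0, 0]
    - [0, 0, 0]

```text
time: 1.6
position: [0.2888, -0.4223, 0.2237]
eef_rot: [[0.125, 0.992, -0.0], [0.992, -0.125, 0.001], [0.001, -0.0, -1.0]]
wrist_force: [0.2, 0.3, -0.5]
width: 0.0855
grip_force: 0.0
```

move_arm:
  dp:
    - [0.775, 0.373, 0.1]
    - [0.775, 0.373, 0.1]
    - [0.775, 0.373, 0.1]
    - [0.775, 0.373, 0.1]
    - [0.775, 0.373, 0.1]
  dr:
    - [0, 0, 0]
    - [0, 0, 0]
    - [0, 0, 0]
    - [0, 0, 0]
    - [0, 0, 0]

```text
time: 2.1
position: [0.3588, -0.3139, 0.2088]
eef_rot: [[0.125, 0.992, -0.0], [0.992, -0.125, 0.001], [0.001, -0.0, -1.0]]
wrist_force: [0.7, -0.0, 0.1]
width: 0.0852
grip_force: 0.0
```

move_arm:
  dp:
    - [0.775, 0.373, 0.1]
    - [0.775, 0.373, 0.1]
    - [0.775, 0.373, 0.1]
    - [0.775, 0.373, 0.1]
    - [0.775, 0.373, 0.1]
  dr:
    - [0, 0, 0]
    - [0, 0, 0]
    - [0, 0, 0]
    - [0, 0, 0]
    - [0, 0, 0]

```text
time: 2.6
position: [0.4287, -0.2056, 0.1938]
eef_rot: [[0.125, 0.992, -0.001], [0.992, -0.125, 0.0], [0.0, -0.001, -1.0]]
wrist_force: [-0.1, -0.2, -0.2]
width: 0.0855
grip_force: 0.0
```

move_arm:
  dp:
    - [0.775, 0.373, 0.1]
    - [0.775, 0.373, 0.1]
    - [0.775, 0.373, 0.1]
    - [0.775, 0.373, 0.1]
    - [0.775, 0.373, 0.1]
  dr:
    - [0, 0, 0]
    - [0, 0, 0]
    - [0, 0, 0]
    - [0, 0, 0]
    - [0, 0, 0]

```text
time: 3.1
position: [0.4987, -0.0973, 0.1787]
eef_rot: [[0.125, 0.992, -0.001], [0.992, -0.125, 0.0], [0.0, -0.001, -1.0]]
wrist_force: [0.6, -0.1, -0.4]
width: 0.0854
grip_force: 0.0
```

move_arm:
  dp:
    - [0.775, 0.373, 0.1]
    - [0.775, 0.373, 0.1]
    - [0.775, 0.373, 0.1]
    - [0.775, 0.373, 0.1]
    - [0.775, 0.373, 0.1]
  dr:
    - [0, 0, 0]
    - [0, 0, 0]
    - [0, 0, 0]
    - [0, 0, 0]
    - [0, 0, 0]

```text
time: 3.6
position: [0.5686, 0.011, 0.1637]
eef_rot: [[0.125, 0.992, -0.001], [0.992, -0.125, 0.0], [0.0, -0.001, -1.0]]
wrist_force: [0.3, 0.3, 0.3]
width: 0.0855
grip_force: 0.0
```

```bash
python3 - <<'E'
from h import *
w=save('wrist','w1');s=sense();print(s['time'],s['position'],s['eef_rot'])
print(proj(w,[[.5673,.0122,.083],[.555,-.0869,.083],s['position']]))
E
```

```text
3.65 [0.5697 0.014  0.1632] [[ 0.1229  0.9924 -0.    ]
 [ 0.9924 -0.1229  0.0024]
 [ 0.0024 -0.0003 -1.    ]]
[[260.2097 204.864 ]
 [260.5669 301.5083]
 [263.7156 249.8822]]
```

View pics/w1.png

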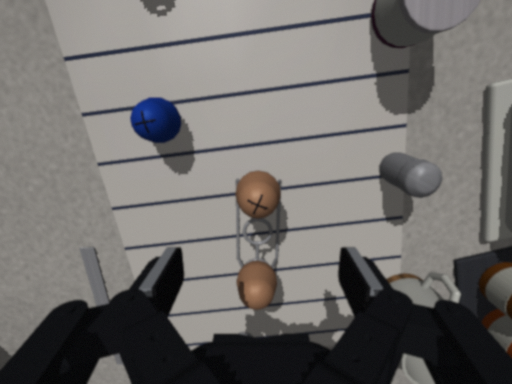

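The cross is at (259,204) against a predicted (260,205), so the egg position is confirmed to about 1 mm. The blue egg (155,120) and plain egg (257,285) are well clear of the fingers. Next I descend.

move_arm:
  dp:
    - [-0.06, -0.1, 0.6]
    - [0, 0, 0.6]
    - [0, 0, 0.6]
    - [0, 0, 0.6]
    - [0, 0, 0.6]
  dr:
    - [0, 0, 0]
    - [0, 0, 0]
    - [0, 0, 0]
    - [0, 0, 0]
    - [0, 0, 0]
  hand: 68
  force: 20

```text
time: 4.15
position: [0.5648, 0.0086, 0.0732]
eef_rot: [[0.125, 0.992, -0.001], [0.992, -0.125, 0.0], [0.0, -0.001, -1.0]]
wrist_force: [-0.7, -0.1, 1.1]
width: 0.0678
grip_force: 0.0
```

move_arm:
  dp:
    - [0, 0, 0.4]
    - [0, 0, 0.4]
    - [0, 0, 0.24]
    - [0, 0, 0]
    - [0, 0, 0]
  dr:
    - [0, 0, 0]
    - [0, 0, 0]
    - [0, 0, 0]
    - [0, 0, 0]
    - [0, 0, 0]

```text
time: 4.65
position: [0.5657, 0.0085, 0.0435]
eef_rot: [[0.125, 0.992, 0.001], [0.992, -0.125, -0.0], [-0.0, 0.001, -1.0]]
wrist_force: [-0.2, -0.3, 0.3]
width: 0.0684
grip_force: 0.0
```

```bash
python3 - <<'E'
from h import *
w=save('wrist','w2');s=sense();print(s['time'],s['position'],s['wrist_force'],s['width'])
print(onz(load('w1'),259,204,.083))
E
```

```text
4.7 [0.5659 0.0085 0.0438] [-0.1349  0.161   0.7026] 0.06811038339364556
[0.5664 0.0131 0.083 ]
```

move_arm:
  dp:
    - [0.14, 0, 0.08]
    - [0, 0, 0]
  dr:
    - [0, 0, 0]
    - [0, 0, 0]

```text
time: 4.9
position: [0.566, 0.0132, 0.0409]
eef_rot: [[0.124, 0.992, 0.0], [0.992, -0.124, 0.0], [0.0, 0.0, -1.0]]
wrist_force: [-0.4, 0.9, 0.2]
width: 0.0684
grip_force: 0.0
```

move_arm:
  dp:
    - [0, 0, 0]
    - [0, 0, 0]
    - [0, 0, 0]
    - [0, 0, 0]
    - [0, 0, 0]
  dr:
    - [0, 0, 0]
    - [0, 0, 0]
    - [0, 0, 0]
    - [0, 0, 0]
    - [0, 0, 0]
  hand: 40
  force: 20

```text
time: 5.4
position: [0.5659, 0.0127, 0.0409]
eef_rot: [[0.125, 0.992, 0.0], [0.992, -0.125, 0.0], [0.0, 0.0, -1.0]]
wrist_force: [-0.6, 0.8, 2.5]
width: 0.043
grip_force: 20.3
```

move_arm:
  dp:
    - [0, 0, 0]
    - [0, 0, 0]
    - [0, 0, 0]
  dr:
    - [0, 0, 0]
    - [0, 0, 0]
    - [0, 0, 0]

```text
time: 5.7
position: [0.566, 0.0127, 0.0409]
eef_rot: [[0.125, 0.992, 0.0], [0.992, -0.125, 0.0], [0.0, 0.0, -1.0]]
wrist_force: [-1.6, 0.5, 3.2]
width: 0.0427
grip_force: 20.4
```

move_arm:
  dp:
    - [0, 0, -0.2]
    - [0, 0, -0.5]
    - [0, 0, -0.6]
    - [0, 0, -0.6]
    - [0, 0, -0.6]
  dr:
    - [0, 0, 0]
    - [0, 0, 0]
    - [0, 0, 0]
    - [0, 0, 0]
    - [0, 0, 0]

```text
time: 6.2
position: [0.5661, 0.0126, 0.1175]
eef_rot: [[0.125, 0.992, 0.001], [0.992, -0.125, -0.0], [-0.0, 0.001, -1.0]]
wrist_force: [0.4, -0.8, -0.8]
width: 0.0433
grip_force: 20.5
```

move_arm:
  dp:
    - [0.48, -0.225, 0]
    - [0.48, -0.225, 0]
    - [0.48, -0.225, 0]
    - [0.48, -0.225, 0]
    - [0.48, -0.225, 0]
  dr:
    - [0, 0, 0]
    - [0, 0, 0]
    - [0, 0, 0]
    - [0, 0, 0]
    - [0, 0, 0]

```text
time: 6.7
position: [0.5401, 0.0901, 0.1148]
eef_rot: [[0.124, 0.992, -0.002], [0.992, -0.124, 0.0], [-0.0, -0.002, -1.0]]
wrist_force: [-0.1, -0.0, -0.7]
width: 0.0431
grip_force: 20.5
```

move_arm:
  dp:
    - [0.48, -0.225, 0]
    - [0.48, -0.225, 0]
    - [0.48, -0.225, 0]
    - [0.48, -0.225, 0]
    - [0.48, -0.225, 0]
  dr:
    - [0, 0, 0]
    - [0, 0, 0]
    - [0, 0, 0]
    - [0, 0, 0]
    - [0, 0, 0]

```text
time: 7.2
position: [0.5164, 0.1653, 0.1157]
eef_rot: [[0.125, 0.992, 0.0], [0.992, -0.125, 0.0], [0.0, 0.0, -1.0]]
wrist_force: [0.0, 0.1, -0.9]
width: 0.0428
grip_force: 20.5
```

move_arm:
  dp:
    - [0.48, -0.225, 0]
    - [0.48, -0.225, 0]
    - [0.48, -0.225, 0]
    - [0.24, -0.11, 0]
    - [0, 0, 0]
  dr:
    - [0, 0, 0]
    - [0, 0, 0]
    - [0, 0, 0]
    - [0, 0, 0]
    - [0, 0, 0]

```text
time: 7.7
position: [0.4993, 0.218, 0.1157]
eef_rot: [[0.123, 0.992, -0.0], [0.992, -0.123, -0.0], [-0.0, -0.0, -1.0]]
wrist_force: [-0.4, -0.3, -1.3]
width: 0.043
grip_force: 20.5
```

```bash
python3 - <<'E'
from h import *
w=save('wrist','w3');a=save('scene','a3');b=save('side','b3');s=sense();print(s['time'],s['position'],s['wrist_force'],s['width'])
c=lambda im,x,y,w,h,W,H:cv2.resize(im[y:y+h,x:x+w],(W,H),interpolation=cv2.INTER_CUBIC)
pw=proj(w,[.493,.239,.04])[0];print(pw)
im=np.hstack([c(a['color'],310,110,60,90,266,400),c(b['color'],180,100,60,90,266,400),c(load('w1')['color'],130,0,60,20,266,400*0+88) if 0 else c(w['color'],170,130,180,240,266,400)])
cv2.imwrite('pics/d.png',im)
E
```

```text
7.85 [0.4999 0.2166 0.1157] [ 0.0225 -0.1699  0.0385] 0.043083958999617644
[251.012  185.0313]
```

View pics/d.png

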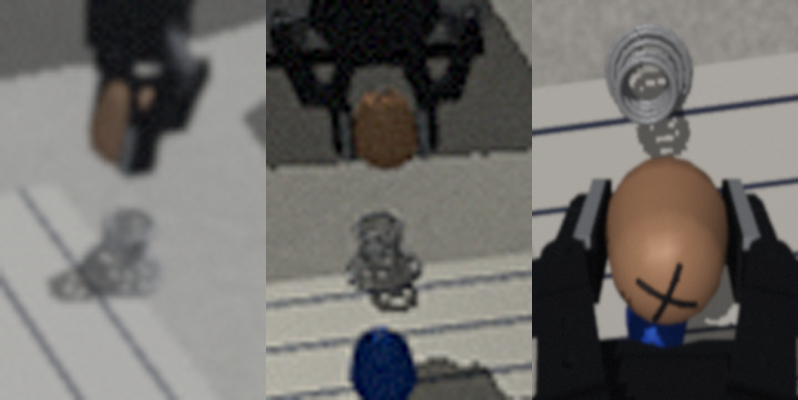

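The egg is held upright with the cross visible. In the wrist crop the cup is at roughly (650,75), about 23 mm farther on. I'll overlay the cup model to refine its position.

```bash
python3 - <<'E'
from h import *
w=load('w3');a=load('a3');b=load('b3')
t=np.linspace(0,2*np.pi,40)
def ring(f,im,ox,oy,s,c,r,z,col):
    P=np.c_[c[0]+r*np.cos(t),c[1]+r*np.sin(t),0*t+z]
    p=((proj(f,P)-[ox,oy]+.5)*s*8).astype(int); cv2.polylines(im,[p],True,col,1,cv2.LINE_AA,3)
out=[]
for f,x,y,n,s in [(w,200,135,90,4),(a,315,145,45,8),(b,185,135,45,8)]:
    raw=cv2.resize(f['color'][y:y+n,x:x+n],None,fx=s,fy=s,interpolation=cv2.INTER_CUBIC)[:360,:360]
    im=raw.copy()
    c=(.493,.239); ring(f,im,x,y,s,c,.0175,.042,(0,0,255)); ring(f,im,x,y,s,c,.026,.002,(0,255,0))
    out.append(np.vstack([raw,im]))
im=cv2.resize(np.hstack(out),(800,533));cv2.imwrite('pics/e.png',im)
E
```

```text
(no output)
```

View pics/e.png

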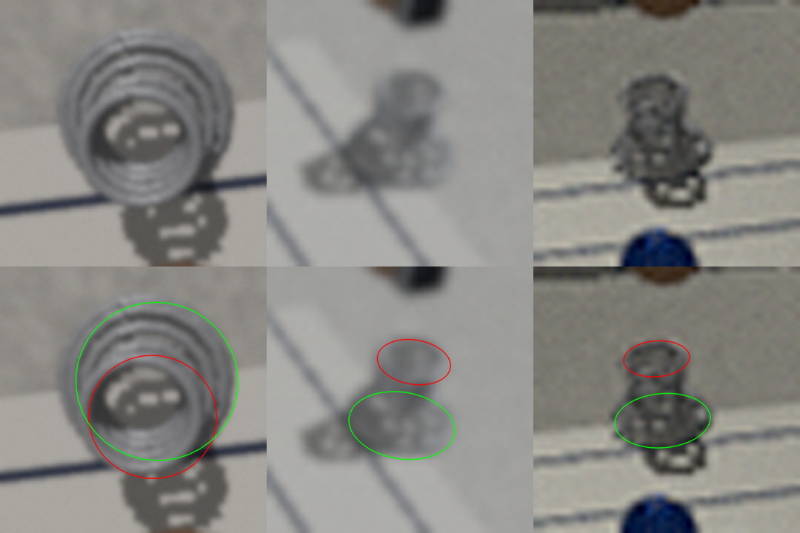

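```bash
python3 - <<'E'
from h import *
w=load('w3')
print('tip',onz(w,261.3,305.8,.1578), 'seat',onz(w,200+144/2.963,135+145/2.963,.041))
print('foot',onz(w,200+145.5/2.963,135+115/2.963,.002))
E
```

```text
tip [0.4986 0.2185 0.1578] seat [0.4913 0.2404 0.041 ]
foot [0.49   0.2396 0.002 ]
```

move_arm:
  dp:
    - [0.35, -0.18, 0]
    - [0.35, -0.18, 0]
    - [0, 0, 0]
    - [0, 0, 0]
  dr:
    - [0, 0, 0]
    - [0, 0, 0]
    - [0, 0, 0]
    - [0, 0, 0]

```text
time: 8.25
position: [0.4914, 0.2395, 0.1157]
eef_rot: [[0.124, 0.992, -0.0], [0.992, -0.124, -0.0], [-0.0, 0.0, -1.0]]
wrist_force: [-0.3, 0.5, -1.3]
width: 0.0427
grip_force: 20.5
```

move_arm:
  dp:
    - [0, 0, 0.4]
    - [0, 0, 0.4]
    - [0, 0, 0.4]
    - [0, 0, 0.2]
    - [0, 0, 0]
  dr:
    - [0, 0, 0]
    - [0, 0, 0]
    - [0, 0, 0]
    - [0, 0, 0]
    - [0, 0, 0]

```text
time: 8.75
position: [0.4905, 0.2387, 0.0719]
eef_rot: [[0.125, 0.992, -0.003], [0.992, -0.125, -0.001], [-0.001, -0.003, -1.0]]
wrist_force: [-0.2, -0.5, -0.3]
width: 0.0428
grip_force: 20.5
```

move_arm:
  dp:
    - [0.02, 0.03, 0.2]
    - [0, 0, 0.2]
    - [0, 0, 0.15]
    - [0, 0, 0.08]
    - [0, 0, 0]
  dr:
    - [0, 0, 0]
    - [0, 0, 0]
    - [0, 0, 0]
    - [0, 0, 0]
    - [0, 0, 0]

```text
time: 9.25
position: [0.4923, 0.2396, 0.0544]
eef_rot: [[0.125, 0.992, -0.001], [0.992, -0.125, -0.0], [-0.0, -0.001, -1.0]]
wrist_force: [-1.2, 0.2, -0.3]
width: 0.0433
grip_force: 20.5
```

```bash
python3 - <<'E'
from h import *
w=save('wrist','w4');a=save('scene','a4');b=save('side','b4');s=sense();print(s['time'],s['position'],s['wrist_force'],s['width'])
c=lambda im,x,y,w,h,W,H:cv2.resize(im[y:y+h,x:x+w],(W,H),interpolation=cv2.INTER_CUBIC)
im=np.hstack([c(a['color'],315,125,50,60,266,320),c(b['color'],180,120,50,60,266,320),c(w['color'],170,130,200,240,266,320)])
cv2.imwrite('pics/f.png',im)
E
```

```text
9.4 [0.4928 0.2397 0.0551] [ 0.5465 -0.3886  0.6163] 0.042890501120257066
```

View pics/f.png

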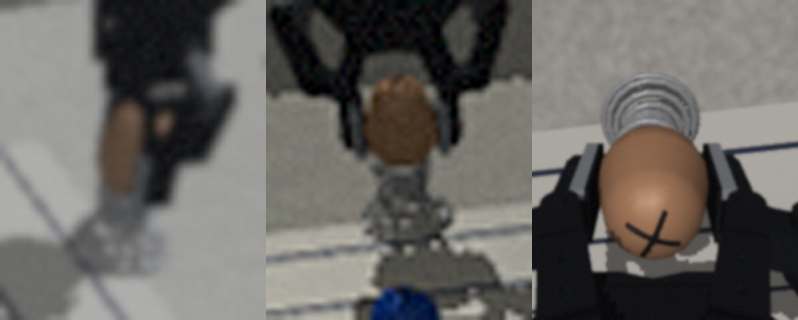

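The egg sits centred just above the seat ring in all three views. I'll lower it to light contact and let go.

move_arm:
  dp:
    - [0, -0.02, 0.06]
    - [0, 0, 0.06]
    - [0, 0, 0.05]
    - [0, 0, 0]
  dr:
    - [0, 0, 0]
    - [0, 0, 0]
    - [0, 0, 0]
    - [0, 0, 0]

```text
time: 9.8
position: [0.4916, 0.2397, 0.0494]
eef_rot: [[0.125, 0.992, -0.001], [0.992, -0.125, -0.0], [-0.0, -0.001, -1.0]]
wrist_force: [-0.5, -0.1, 0.2]
width: 0.043
grip_force: 20.5
```

move_arm:
  dp:
    - [0, 0, 0.02]
    - [0, 0, 0]
    - [0, 0, 0]
  dr:
    - [0, 0, 0]
    - [0, 0, 0]
    - [0, 0, 0]

```text
time: 10.1
position: [0.492, 0.2398, 0.0492]
eef_rot: [[0.125, 0.992, -0.0], [0.992, -0.125, 0.0], [0.0, -0.0, -1.0]]
wrist_force: [-1.8, -0.6, 0.6]
width: 0.0431
grip_force: 20.5
```

move_arm:
  dp:
    - [0, 0, 0]
    - [0, 0, 0]
    - [0, 0, 0]
  dr:
    - [0, 0, 0]
    - [0, 0, 0]
    - [0, 0, 0]
  hand: 47

```text
time: 10.4
position: [0.4922, 0.2397, 0.0492]
eef_rot: [[0.125, 0.992, 0.0], [0.992, -0.125, 0.0], [0.0, 0.0, -1.0]]
wrist_force: [0.5, 0.2, -0.4]
width: 0.0469
grip_force: 0.0
```

move_arm:
  dp:
    - [0, 0, 0]
    - [0, 0, 0]
    - [0, 0, 0]
    - [0, 0, 0]
    - [0, 0, 0]
  dr:
    - [0, 0, 0]
    - [0, 0, 0]
    - [0, 0, 0]
    - [0, 0, 0]
    - [0, 0, 0]
  hand: 64

```text
time: 10.9
position: [0.492, 0.2397, 0.0491]
eef_rot: [[0.125, 0.992, -0.0], [0.992, -0.125, -0.0], [-0.0, -0.0, -1.0]]
wrist_force: [0.3, 0.1, 0.9]
width: 0.0642
grip_force: 0.0
```

move_arm:
  dp:
    - [0, 0, -0.4]
    - [0, 0, -0.8]
    - [0, 0, -1]
    - [0, 0, -1]
    - [0, 0, -1]
  dr:
    - [0, 0, 0]
    - [0, 0, 0]
    - [0, 0, 0]
    - [0, 0, 0]
    - [0, 0, 0]

```text
time: 11.4
position: [0.492, 0.2397, 0.1773]
eef_rot: [[0.125, 0.992, 0.001], [0.992, -0.125, 0.0], [0.0, 0.001, -1.0]]
wrist_force: [0.6, -0.7, 0.2]
width: 0.0639
grip_force: 0.0
```

```bash
python3 - <<'E'
from h import *
w=save('wrist','w5');a=save('scene','a5');b=save('side','b5');s=sense();print(s['time'],s['position'],s['eef_rot'],s['wrist_force'],s['width'])
c=lambda im,x,y,w,h,W,H:cv2.resize(im[y:y+h,x:x+w],(W,H),interpolation=cv2.INTER_CUBIC)
row1=np.hstack([c(a['color'],315,135,48,48,266,266),c(b['color'],180,125,48,48,266,266),c(w['color'],206,120,100,100,266,266)])
row2=np.hstack([c(a['color'],158,145,72,72,266,266),c(b['color'],205,200,72,72,266,266),c(a['color'],160,150,33,33,266,266)])
cv2.imwrite('pics/g.png',np.vstack([row1,row2]))
print(proj(w,[[.492,.24,.0915]]))
E
```

```text
11.55 [0.4939 0.2402 0.1786] [[ 0.1246  0.9922  0.0062]
 [ 0.9922 -0.1246  0.0015]
 [ 0.0022  0.006  -1.    ]] [-0.5153 -0.7392  0.0608] 0.06394322843319891
[[261.652  203.6372]]
```

View pics/g.png

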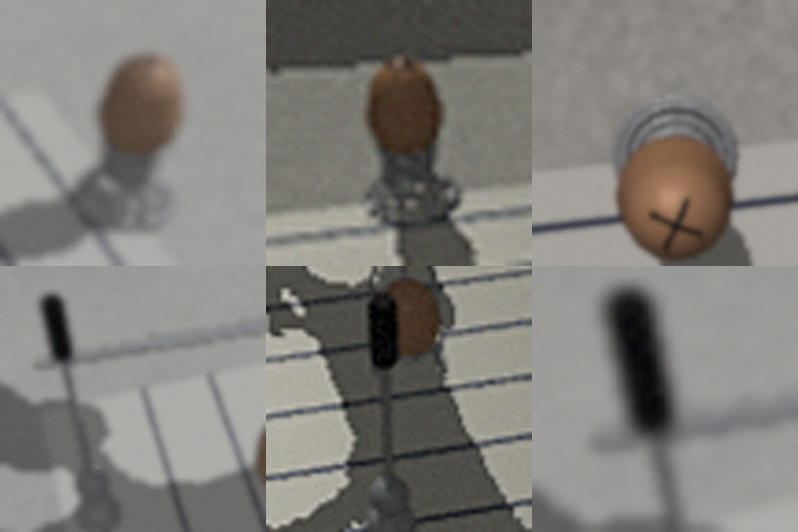

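The egg is seated upright, with the cross at the top: wrist pixel (260.5,204.6). The topper still stands, with its handle centre at scene (173.5,161.7) and side (236.8,217.5). Now I rise and travel to it.

move_arm:
  dp:
    - [0, 0, -0.8]
    - [0, 0, -0.8]
    - [0, 0, -0.8]
    - [0, 0, -0.6]
    - [0, 0, -0.2]
  dr:
    - [0, 0, 0]
    - [0, 0, 0]
    - [0, 0, 0]
    - [0, 0, 0]
    - [0, 0, 0]
  hand: 60

```text
time: 12.05
position: [0.4925, 0.2398, 0.2725]
eef_rot: [[0.125, 0.992, 0.002], [0.992, -0.125, 0.0], [0.001, 0.002, -1.0]]
wrist_force: [0.6, 0.7, -0.2]
width: 0.06
grip_force: 0.0
```

move_arm:
  dp:
    - [-0.75, 0.13, 0]
    - [-0.75, 0.13, 0]
    - [-0.75, 0.13, 0]
    - [-0.75, 0.13, 0]
    - [-0.75, 0.13, 0]
  dr:
    - [0, 0, 0]
    - [0, 0, 0]
    - [0, 0, 0]
    - [0, 0, 0]
    - [0, 0, 0]

```text
time: 12.55
position: [0.4964, 0.1248, 0.2693]
eef_rot: [[0.125, 0.992, -0.003], [0.992, -0.125, 0.0], [-0.0, -0.003, -1.0]]
wrist_force: [1.0, -0.2, 1.4]
width: 0.0598
grip_force: 0.0
```

move_arm:
  dp:
    - [-0.75, 0.13, 0]
    - [-0.75, 0.13, 0]
    - [-0.75, 0.13, 0]
    - [-0.75, 0.13, 0]
    - [-0.75, 0.13, 0]
  dr:
    - [0, 0, 0]
    - [0, 0, 0]
    - [0, 0, 0]
    - [0, 0, 0]
    - [0, 0, 0]

```text
time: 13.05
position: [0.5018, 0.0108, 0.2694]
eef_rot: [[0.125, 0.992, -0.003], [0.992, -0.125, 0.001], [0.0, -0.003, -1.0]]
wrist_force: [0.5, -0.5, -0.4]
width: 0.0599
grip_force: 0.0
```

move_arm:
  dp:
    - [-0.75, 0.13, 0]
    - [-0.75, 0.13, 0]
    - [-0.75, 0.13, 0]
    - [-0.75, 0.13, 0]
    - [-0.75, 0.13, 0]
  dr:
    - [0, 0, 0]
    - [0, 0, 0]
    - [0, 0, 0]
    - [0, 0, 0]
    - [0, 0, 0]

```text
time: 13.55
position: [0.5072, -0.1031, 0.2693]
eef_rot: [[0.125, 0.992, -0.003], [0.992, -0.125, 0.001], [0.001, -0.003, -1.0]]
wrist_force: [-1.2, -0.4, 0.4]
width: 0.0601
grip_force: 0.0
```

move_arm:
  dp:
    - [-0.75, 0.13, 0]
    - [-0.75, 0.13, 0]
    - [-0.75, 0.13, 0]
    - [-0.5, 0.1, 0]
    - [0, 0, 0]
  dr:
    - [0, 0, 0]
    - [0, 0, 0]
    - [0, 0, 0]
    - [0, 0, 0]
    - [0, 0, 0]

```text
time: 14.05
position: [0.5118, -0.1873, 0.2699]
eef_rot: [[0.127, 0.992, -0.002], [0.992, -0.127, 0.001], [0.001, -0.002, -1.0]]
wrist_force: [0.2, 0.4, 0.2]
width: 0.0602
grip_force: 0.0
```

```bash
python3 - <<'E'
from h import *
w=load('w5');print('tip',onz(w,260.5,204.6,.0917))
print('handle',tri([(load('a5'),173.5,161.7),(load('b5'),236.8,217.5)]))
w=save('wrist','w6');s=sense();print(s['time'],s['position'],s['eef_rot'])
print(proj(w,[[.516,-.2164,.195],[.516,-.2164,.15],[.516,-.2164,.02]]))
E
```

```text
tip [0.4909 0.2393 0.0917]
handle [ 0.5163 -0.2161  0.1726]
14.1 [ 0.5119 -0.1862  0.2701] [[ 0.1258  0.9921 -0.0014]
 [ 0.9921 -0.1258  0.0014]
 [ 0.0012 -0.0016 -1.    ]]
[[271.1108 238.9077]
 [269.5712 218.6079]
 [266.9697 184.2975]]
```

View pics/w6.png

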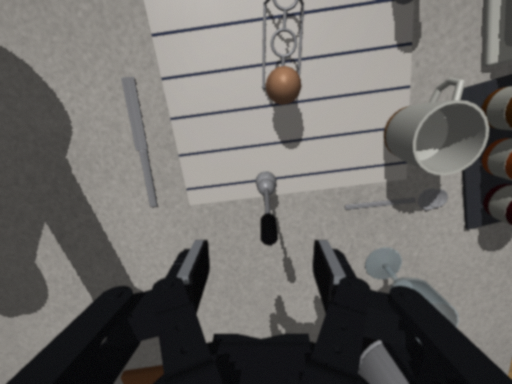

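The handle top is at (269,236), the ball and bell at (265,182), and the mug, spoon and goblet are clear. That agrees with the triangulated position once the wrist camera's roughly 1 mm bias is allowed for.

move_arm:
  dp:
    - [-0.5, 0.13, 0]
    - [-0.47, 0.13, 0]
    - [0, 0, 0]
    - [0, 0, 0]
  dr:
    - [0, 0, 0]
    - [0, 0, 0]
    - [0, 0, 0]
    - [0, 0, 0]

```text
time: 14.5
position: [0.5164, -0.2162, 0.271]
eef_rot: [[0.125, 0.992, -0.0], [0.992, -0.125, 0.0], [0.0, -0.0, -1.0]]
wrist_force: [-0.3, -0.2, 0.6]
width: 0.0599
grip_force: 0.0
```

```bash
python3 - <<'E'
from h import *
a=save('scene','a7');b=save('side','b7');w=save('wrist','w7');s=sense();print(s['time'],s['position'])
c=lambda im,x,y,w,h,W,H:cv2.resize(im[y:y+h,x:x+w],(W,H),interpolation=cv2.INTER_CUBIC)
m=[]
for f,x,y,k in[(a,148,110,72),(b,201,165,72),(w,190,170,150)]:
    im=c(f['color'],x,y,k,k,266,266)
    for z in (.195,.15):
        p=(proj(f,[.516,-.216,z])[0]+.5-[x,y])*266/k; cv2.circle(im,tuple(int(i) for i in p),2,(0,0,255),-1)
    m.append(im)
cv2.imwrite('pics/i.png',np.hstack(m))
E
```

```text
14.65 [ 0.5164 -0.2156  0.2711]
```

View pics/i.png

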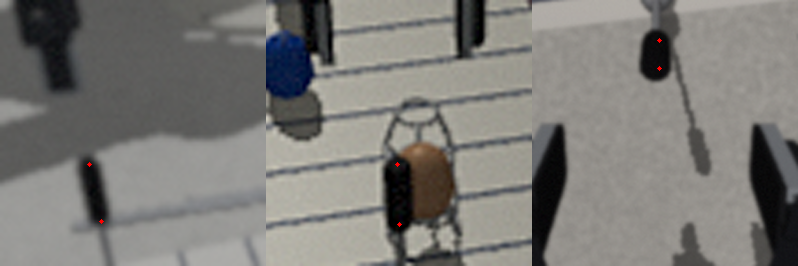

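The handle's model points sit on it in all three views, and the fingers straddle it evenly. Now I descend and close.

move_arm:
  dp:
    - [0, -0.03, 0.8]
    - [0, 0, 0.8]
    - [0, 0, 0.8]
    - [0, 0, 0.6]
    - [0, 0, 0.4]
  dr:
    - [0, 0, 0]
    - [0, 0, 0]
    - [0, 0, 0]
    - [0, 0, 0]
    - [0, 0, 0]

```text
time: 15.15
position: [0.5149, -0.215, 0.1675]
eef_rot: [[0.124, 0.992, -0.002], [0.992, -0.124, 0.001], [0.001, -0.002, -1.0]]
wrist_force: [0.3, -0.1, -0.7]
width: 0.0603
grip_force: 0.0
```

move_arm:
  dp:
    - [0, 0, 0.1]
    - [0, 0, 0]
    - [0, 0, 0]
  dr:
    - [0, 0, 0]
    - [0, 0, 0]
    - [0, 0, 0]

```text
time: 15.45
position: [0.5161, -0.2162, 0.1673]
eef_rot: [[0.125, 0.992, 0.002], [0.992, -0.125, -0.001], [-0.001, 0.002, -1.0]]
wrist_force: [0.1, 0.1, -0.5]
width: 0.0595
grip_force: 0.0
```

move_arm:
  dp:
    - [0, -0.01, 0.14]
    - [0, 0, 0]
    - [0, 0, 0]
  dr:
    - [0, 0, 0]
    - [0, 0, 0]
    - [0, 0, 0]

```text
time: 15.75
position: [0.5152, -0.2159, 0.1621]
eef_rot: [[0.125, 0.992, 0.0], [0.992, -0.125, -0.0], [-0.0, 0.0, -1.0]]
wrist_force: [-0.9, 0.0, -0.4]
width: 0.0602
grip_force: 0.0
```

move_arm:
  dp:
    - [0, 0, 0]
    - [0, 0, 0]
    - [0, 0, 0]
    - [0, 0, 0]
    - [0, 0, 0]
  dr:
    - [0, 0, 0]
    - [0, 0, 0]
    - [0, 0, 0]
    - [0, 0, 0]
    - [0, 0, 0]
  hand: 12
  force: 40

```text
time: 16.25
position: [0.5153, -0.2159, 0.1621]
eef_rot: [[0.125, 0.992, 0.0], [0.992, -0.125, -0.0], [-0.0, 0.0, -1.0]]
wrist_force: [-0.1, 0.8, 0.3]
width: 0.0151
grip_force: 38.9
```

move_arm:
  dp:
    - [0, 0, 0]
    - [0, 0, 0]
    - [0, 0, 0]
    - [0, 0, 0]
    - [0, 0, 0]
  dr:
    - [0, 0, 0]
    - [0, 0, 0]
    - [0, 0, 0]
    - [0, 0, 0]
    - [0, 0, 0]

```text
time: 16.75
position: [0.5153, -0.2159, 0.162]
eef_rot: [[0.125, 0.992, 0.0], [0.992, -0.125, -0.0], [-0.0, 0.0, -1.0]]
wrist_force: [-0.5, -0.6, 1.9]
width: 0.0148
grip_force: 38.9
```

move_arm:
  dp:
    - [0, 0, -0.3]
    - [0, 0, -0.6]
    - [0, 0, -1]
    - [0, 0, -1]
    - [0, 0, -1]
  dr:
    - [0, 0, 0]
    - [0, 0, 0]
    - [0, 0, 0]
    - [0, 0, 0]
    - [0, 0, 0]

```text
time: 17.25
position: [0.5149, -0.2156, 0.28]
eef_rot: [[0.125, 0.992, -0.001], [0.992, -0.125, 0.0], [0.0, -0.001, -1.0]]
wrist_force: [0.1, 0.2, -1.3]
width: 0.0153
grip_force: 39.1
```

move_arm:
  dp:
    - [0, 0, -0.5]
    - [0, 0, -0.2]
    - [0.3, -0.06, 0]
    - [0.6, -0.107, 0]
    - [0.6, -0.107, 0]
  dr:
    - [0, 0, 0]
    - [0, 0, 0]
    - [0, 0, 0]
    - [0, 0, 0]
    - [0, 0, 0]

```text
time: 17.75
position: [0.5118, -0.168, 0.2979]
eef_rot: [[0.125, 0.992, -0.003], [0.992, -0.125, 0.002], [0.002, -0.003, -1.0]]
wrist_force: [-0.0, -0.2, -2.1]
width: 0.015
grip_force: 39.1
```

move_arm:
  dp:
    - [0.6, -0.107, 0]
    - [0.6, -0.107, 0]
    - [0.6, -0.107, 0]
    - [0.6, -0.107, 0]
    - [0.6, -0.107, 0]
  dr:
    - [0, 0, 0]
    - [0, 0, 0]
    - [0, 0, 0]
    - [0, 0, 0]
    - [0, 0, 0]

```text
time: 18.25
position: [0.5074, -0.0765, 0.2994]
eef_rot: [[0.124, 0.992, -0.001], [0.992, -0.124, 0.001], [0.0, -0.001, -1.0]]
wrist_force: [0.8, -0.2, -1.2]
width: 0.0149
grip_force: 39.1
```

move_arm:
  dp:
    - [0.6, -0.107, 0]
    - [0.6, -0.107, 0]
    - [0.6, -0.107, 0]
    - [0.6, -0.107, 0]
    - [0.6, -0.107, 0]
  dr:
    - [0, 0, 0]
    - [0, 0, 0]
    - [0, 0, 0]
    - [0, 0, 0]
    - [0, 0, 0]

```text
time: 18.75
position: [0.5024, 0.0147, 0.2994]
eef_rot: [[0.123, 0.992, -0.001], [0.992, -0.123, 0.0], [0.0, -0.001, -1.0]]
wrist_force: [0.5, -0.2, -1.8]
width: 0.0147
grip_force: 39.1
```

move_arm:
  dp:
    - [0.6, -0.107, 0]
    - [0.6, -0.107, 0]
    - [0.6, -0.107, 0]
    - [0.6, -0.107, 0]
    - [0.6, -0.107, 0]
  dr:
    - [0, 0, 0]
    - [0, 0, 0]
    - [0, 0, 0]
    - [0, 0, 0]
    - [0, 0, 0]

```text
time: 19.25
position: [0.4974, 0.1058, 0.2994]
eef_rot: [[0.123, 0.992, -0.001], [0.992, -0.123, 0.0], [0.0, -0.001, -1.0]]
wrist_force: [-0.3, 0.6, -1.2]
width: 0.0149
grip_force: 39.1
```

move_arm:
  dp:
    - [0.6, -0.107, 0]
    - [0.6, -0.107, 0]
    - [0.6, -0.107, 0]
    - [0.6, -0.107, 0]
    - [0.3, -0.05, 0]
  dr:
    - [0, 0, 0]
    - [0, 0, 0]
    - [0, 0, 0]
    - [0, 0, 0]
    - [0, 0, 0]

```text
time: 19.75
position: [0.4931, 0.1882, 0.2994]
eef_rot: [[0.122, 0.992, -0.001], [0.992, -0.122, 0.0], [0.0, -0.001, -1.0]]
wrist_force: [-0.1, -0.8, -0.9]
width: 0.015
grip_force: 39.1
```

move_arm:
  dp:
    - [0, 0, 0]
    - [0, 0, 0]
  dr:
    - [0, 0, 0]
    - [0, 0, 0]

```text
time: 19.95
position: [0.4941, 0.1859, 0.2997]
eef_rot: [[0.124, 0.992, -0.0], [0.992, -0.124, -0.001], [-0.001, -0.0, -1.0]]
wrist_force: [0.7, -0.3, -1.1]
width: 0.0151
grip_force: 39.1
```

move_arm:
  dp:
    - [0.44, -0.075, 0]
    - [0.5, -0.075, 0]
    - [0.5, -0.075, 0]
    - [0.32, -0.075, 0]
    - [0, 0, 0]
  dr:
    - [0, 0, 0]
    - [0, 0, 0]
    - [0, 0, 0]
    - [0, 0, 0]
    - [0, 0, 0]

```text
time: 20.45
position: [0.4917, 0.241, 0.2997]
eef_rot: [[0.123, 0.992, -0.0], [0.992, -0.123, 0.0], [0.0, -0.0, -1.0]]
wrist_force: [1.0, -0.1, -1.4]
width: 0.0154
grip_force: 39.1
```

move_arm:
  dp:
    - [0, 0, 0.3]
    - [0, 0, 0.3]
    - [0, 0, 0]
    - [0, 0, 0]
  dr:
    - [0, 0, 0]
    - [0, 0, 0]
    - [0, 0, 0]
    - [0, 0, 0]

```text
time: 20.85
position: [0.4918, 0.239, 0.2812]
eef_rot: [[0.125, 0.992, -0.001], [0.992, -0.125, -0.0], [-0.001, -0.001, -1.0]]
wrist_force: [0.1, 0.6, -0.6]
width: 0.015
grip_force: 39.1
```

```bash
python3 - <<'E'
from h import *
s=sense();print(s['time'],s['position'],s['eef_rot'],s['wrist_force'])
p=s['position'];rim=p[2]-.162
for n in('scene','side'):
    f=save(n,n+'8');g=load({'scene':'a5','side':'b5'}[n])
    d=np.abs(cv2.GaussianBlur(f['color'],(3,3),0).astype(int)-cv2.GaussianBlur(g['color'],(3,3),0)).sum(2)
    im=f['color'].astype(int)
    # egg: brown = R-B
    brown=(im[:,:,2]-im[:,:,0])
    print(n,'pred rim/belltop/rod',proj(f,[[p[0],p[1],rim],[p[0],p[1],rim+.021],[p[0],p[1],rim+.1]]),'egg tip/mid',proj(f,[[.4918,.2393,.0917],[.4918,.2393,.063]]))
    u,v=proj(f,[.4918,.2393,.063])[0]
    for y in range(int(v)-16,int(v)+12,2):
        x=np.arange(int(u)-22,int(u)+22); w=np.clip(brown[y,x]-22,0,None)
        if w.sum()>60: print('egg row',y,(w*x).sum()/w.sum(),w.sum())
    for y in range(int(v)-62,int(v)-8,3):
        x=np.arange(int(u)-25,int(u)+25); w=np.clip(d[y,x]-25,0,None)
        print('diff row',y,round((w*x).sum()/max(w.sum(),1),2),x[w>0].min() if (w>0).any() else 0,x[w>0].max() if (w>0).any() else 0)
E
```

```text
20.85 [0.4918 0.239  0.2812] [[ 0.1253  0.9921 -0.0013]
 [ 0.9921 -0.1253 -0.0004]
 [-0.0005 -0.0013 -1.    ]] [ 0.0833  0.5793 -0.5553]
scene pred rim/belltop/rod [[343.3656 138.025 ]
 [344.6131 131.5358]
 [349.6516 105.2612]] egg tip/mid [[341.8992 146.2109]
 [340.3093 154.4492]]
egg row 148 342.02054794520546 146
egg row 150 342.19875776397515 161
egg row 152 341.7720588235294 136
egg row 154 341.1219512195122 123
egg row 156 340.8790322580645 124
egg row 158 340.1666666666667 102
egg row 160 339.6515151515151 66
diff row 92 349.89 338 364
diff row 95 351.24 339 364
diff row 98 352.05 340 364
diff row 101 352.62 340 364
diff row 104 352.77 340 364
diff row 107 352.62 339 364
diff row 110 353.33 339 364
diff row 113 357.88 341 364
diff row 116 356.21 346 361
diff row 119 355.14 345 360
diff row 122 353.17 342 360
diff row 125 349.79 340 359
diff row 128 344.56 340 350
diff row 131 343.56 339 349
diff row 134 341.93 337 349
diff row 137 342.68 336 350
diff row 140 343.41 338 348
diff row 143 0.0 0 0
side pred rim/belltop/rod [[202.7653 128.6145]
 [202.1632 122.4464]
 [199.7718  97.8269]] egg tip/mid [[203.5233 136.4091]
 [204.3018 144.3457]]
egg row 138 203.70149253731344 201
egg row 140 203.23489932885906 149
egg row 142 204.37383177570092 107
egg row 144 204.1478260869565 115
egg row 146 204.56034482758622 116
egg row 148 204.4608695652174 115
egg row 150 204.54651162790697 86
diff row 82 201.29 179 224
diff row 85 201.84 179 224
diff row 88 201.49 179 224
diff row 91 203.48 179 224
diff row 94 200.9 179 223
diff row 97 194.88 179 219
diff row 100 197.39 185 218
diff row 103 201.11 185 218
diff row 106 200.58 186 218
diff row 109 193.85 187 215
diff row 112 200.73 189 203
diff row 115 200.26 199 204
diff row 118 205.4 204 206
diff row 121 202.52 201 204
diff row 124 199.09 199 200
diff row 127 206.36 205 207
diff row 130 202.17 202 203
diff row 133 0.0 0 0
```

```bash
python3 - <<'E'
from h import *
def ext(f,g,c,rows,half=14,th=12):
    d=np.abs(cv2.resize(f['color'],None,fx=4,fy=4,interpolation=cv2.INTER_CUBIC).astype(int)-cv2.resize(g['color'],None,fx=4,fy=4,interpolation=cv2.INTER_CUBIC)).max(2)
    d=cv2.GaussianBlur(d.astype(np.float32),(5,5),0)
    for r in rows:
        y=int(round((c[1]+r+.5)*4)); x0=int((c[0]-half)*4); x=np.arange(x0,x0+8*half)
        w=x[d[y,x]>th]
        if len(w): print(round(c[1]+r,1),'L/R',(w.min()+.5)/4-.5,(w.max()+.5)/4-.5,'mid',(w.min()+w.max()+1)/8-.5)
p=sense()['position']; rim=p[2]-.162
for n,e0,e5 in(('scene','a','a5'),('side','b','b5')):
    f8=load(n+'8')
    print(n,'EGG'); c=proj(f8,[.4918,.2393,.063])[0];print(c,proj(f8,[.4918+.001,.2393,.063])[0]-c,proj(f8,[.4918,.2403,.063])[0]-c); ext(load(e5),load(e0),c,[-4,-2,0,2,4])
    print('BELL'); c=proj(f8,[p[0],p[1],rim+.005])[0]; print(c); ext(f8,load(e5),c,[-6,-4,-2,0,2],th=9)
E
```

```text
scene EGG
[340.3093 154.4492] [0.1674 0.2064] [ 0.3169 -0.0696]
150.4 L/R 332.875 347.625 mid 340.25
152.4 L/R 331.875 347.875 mid 339.875
154.4 L/R 331.375 347.875 mid 339.625
156.4 L/R 331.625 347.625 mid 339.625
158.4 L/R 332.375 346.875 mid 339.625
BELL
[343.8581 136.2952]
130.3 L/R 339.375 349.125 mid 344.25
132.3 L/R 337.375 348.375 mid 342.875
134.3 L/R 336.625 349.625 mid 343.125
136.3 L/R 336.375 349.625 mid 343.0
138.3 L/R 337.125 349.625 mid 343.375
side EGG
[204.3018 144.3457] [ 0.3195 -0.0355] [-0.0341 -0.1687]
140.3 L/R 196.375 210.625 mid 203.5
142.3 L/R 197.625 211.125 mid 204.375
144.3 L/R 197.375 211.875 mid 204.625
146.3 L/R 197.125 211.875 mid 204.5
148.3 L/R 196.625 211.125 mid 203.875
BELL
[202.7369 126.8469]
120.8 L/R 198.875 205.125 mid 202.0
122.8 L/R 198.875 206.125 mid 202.5
124.8 L/R 198.125 206.875 mid 202.5
126.8 L/R 194.625 214.125 mid 204.375
128.8 L/R 198.875 207.625 mid 203.25
```

Egg and bell deviate from their predicted positions by the same amount in both views, so they are aligned to within a few tenths of a millimetre. I'll lower in steps and watch the force.

move_arm:
  dp:
    - [0, 0, 0.2]
    - [0, 0, 0.3]
    - [0, 0, 0.25]
    - [0, 0, 0.15]
    - [0, 0, 0]
  dr:
    - [0, 0, 0]
    - [0, 0, 0]
    - [0, 0, 0]
    - [0, 0, 0]
    - [0, 0, 0]

```text
time: 21.45
position: [0.4914, 0.2392, 0.2536]
eef_rot: [[0.125, 0.992, -0.002], [0.992, -0.125, -0.001], [-0.001, -0.002, -1.0]]
wrist_force: [-0.1, 0.1, -1.6]
width: 0.015
grip_force: 39.1
```

move_arm:
  dp:
    - [0, 0, 0]
    - [0, 0, 0]
    - [0, 0, 0]
  dr:
    - [0, 0, 0]
    - [0, 0, 0]
    - [0, 0, 0]

```text
time: 21.75
position: [0.4923, 0.2395, 0.2554]
eef_rot: [[0.125, 0.992, 0.001], [0.992, -0.125, 0.0], [0.0, 0.001, -1.0]]
wrist_force: [-0.1, 0.0, -1.0]
width: 0.0147
grip_force: 39.1
```

move_arm:
  dp:
    - [-0.01, -0.015, 0.06]
    - [0, 0, 0.06]
    - [0, 0, 0.05]
    - [0, 0, 0]
    - [0, 0, 0]
  dr:
    - [0, 0, 0]
    - [0, 0, 0]
    - [0, 0, 0]
    - [0, 0, 0]
    - [0, 0, 0]

```text
time: 22.25
position: [0.4915, 0.2392, 0.2497]
eef_rot: [[0.125, 0.992, -0.0], [0.992, -0.125, -0.0], [-0.0, -0.0, -1.0]]
wrist_force: [-0.3, -0.2, -1.6]
width: 0.015
grip_force: 39.1
```

move_arm:
  dp:
    - [0, 0, 0.05]
    - [0, 0, 0.05]
    - [0, 0, 0]
    - [0, 0, 0]
    - [0, 0, 0]
  dr:
    - [0, 0, 0]
    - [0, 0, 0]
    - [0, 0, 0]
    - [0, 0, 0]
    - [0, 0, 0]

```text
time: 22.75
position: [0.4916, 0.2392, 0.2469]
eef_rot: [[0.125, 0.992, 0.0], [0.992, -0.125, 0.0], [0.0, 0.0, -1.0]]
wrist_force: [-0.6, -0.2, -1.0]
width: 0.0152
grip_force: 39.1
```

move_arm:
  dp:
    - [0, 0, 0.05]
    - [0, 0, 0]
    - [0, 0, 0]
  dr:
    - [0, 0, 0]
    - [0, 0, 0]
    - [0, 0, 0]

```text
time: 23.05
position: [0.4917, 0.2392, 0.2455]
eef_rot: [[0.125, 0.992, 0.0], [0.992, -0.125, 0.0], [0.0, 0.0, -1.0]]
wrist_force: [0.9, -1.2, 0.2]
width: 0.0148
grip_force: 39.2
```

move_arm:
  dp:
    - [0, 0, 0.05]
    - [0, 0, 0]
    - [0, 0, 0]
  dr:
    - [0, 0, 0]
    - [0, 0, 0]
    - [0, 0, 0]

```text
time: 23.35
position: [0.4918, 0.2392, 0.2441]
eef_rot: [[0.125, 0.992, 0.001], [0.992, -0.125, 0.0], [0.0, 0.001, -1.0]]
wrist_force: [1.0, -1.2, 2.3]
width: 0.0149
grip_force: 39.4
```

```bash
cat > m.py <<'E'
from h import *
F=[];P=[]
for i in range(14):
    f=grab_frame('side');s=sense();F.append(s['wrist_force']);P.append(s['position'])
print(s['time'],np.mean(F,0),np.mean(P,0),s['moment'],s['grip_force'])
E
python3 m.py
```

```text
24.05 [ 0.2223 -0.2501  2.0928] [0.4917 0.2392 0.2439] [-0.0228 -0.2015  0.0335] 39.43851113319397
```

move_arm:
  dp:
    - [0, 0, 0.022]
    - [0, 0, 0]
    - [0, 0, 0]
    - [0, 0, 0]
    - [0, 0, 0]
  dr:
    - [0, 0, 0]
    - [0, 0, 0]
    - [0, 0, 0]
    - [0, 0, 0]
    - [0, 0, 0]

```text
time: 24.55
position: [0.4916, 0.2392, 0.2432]
eef_rot: [[0.125, 0.992, 0.0], [0.992, -0.125, 0.0], [0.0, 0.0, -1.0]]
wrist_force: [1.0, 0.1, 3.5]
width: 0.0151
grip_force: 39.5
```

```bash
python3 m.py; python3 - <<'E'
from h import *
s=sense();p=s['position'];print(s['eef_rot'])
for n,e in(('scene','a5'),('side','b5')):
    f=save(n,n+'9');g=load(e);c=proj(f,[p[0],p[1],.0835+.006])[0]
    d=np.abs(cv2.resize(f['color'],None,fx=4,fy=4,interpolation=cv2.INTER_CUBIC).astype(int)-cv2.resize(g['color'],None,fx=4,fy=4,interpolation=cv2.INTER_CUBIC)).max(2)
    d=cv2.GaussianBlur(d.astype(np.float32),(5,5),0)
    print(n,c,proj(f,[p[0],p[1],.1])[0])
    for r in(-6,-4,-2,0,2):
        y=int((c[1]+r+.5)*4);x0=int((c[0]-12)*4);x=np.arange(x0,x0+96);w=x[d[y,x]>9]
        if len(w):print(round(c[1]+r,1),w.min()/4,w.max()/4,(w.min()+w.max()+1)/8-.5)
    # bystanders: changed pixels away from arm/shadow, vs the first picture
E
```

```text
25.25 [ 0.466  -0.1548  2.6362] [0.4916 0.2392 0.2432] [ 0.0157 -0.1895  0.0028] 39.50433433055878
[[ 0.1246  0.9922  0.0001]
 [ 0.9922 -0.1246  0.    ]
 [ 0.      0.0001 -1.    ]]
scene [341.695 146.818] [342.2897 143.7304]
140.8 338.0 348.0 342.625
142.8 336.5 347.0 341.375
144.8 335.5 346.75 340.75
146.8 336.0 347.75 341.5
148.8 334.75 347.5 340.75
side [203.5166 137.0563] [203.2261 134.0944]
131.1 200.0 207.5 203.375
133.1 200.25 208.0 203.75
135.1 199.5 208.75 203.75
137.1 198.75 210.75 204.375
139.1 198.25 209.75 203.625
```

```bash
python3 -c "
from rig import finish_job; print(finish_job())"
```

```text
the job is handed in; nothing more can be done
None
```

I handed the job in at about 25 s: the marked egg is seated tip up in the coiled cup, and the arm holds the topper upright over its tip with the spring pressed about 5 mm (estimated from wrist force and height). I saw nothing cracked, dropped or knocked on the way, but didn't do a final check of the rest of the table.

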